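Hold a pendant blank down in the drilling jig

TASK

Draw the tall pendant blank up out of its slot in the wooden rack, gripping it by its top edge, and lower it upright into the slot of the drilling jig. Press it down against the sprung lift pin, firmly but without ramming it, until its lower edge sits on both stop pads, and finish like that: still holding it pressed down on the pads, ready for the drill. Leave the other blanks and everything else on the bench where they are.

Things in the scene. Friction and masses are not known exactly. Their poses are not given: they have to be found in the camera images.
- pendant: the tall pendant blank: a plain white bisque-ceramic plate 44 mm wide (its x) by 8 mm thick (its y) by 90 mm tall (its z), about 75 g, either end may be down. It starts upright in a slot of the rack, its top about 56 mm above the rack's ribs. Origin: centre of its lower edge
- square_a: a square blank of the same ceramic, 58 mm wide (x), 8 mm thick (y), 56 mm tall (z), standing in another slot of the rack; leave it. Origin: centre of its lower edge
- square_b: a second square blank, like square_a, in another slot of the rack; leave it. Origin: centre of its lower edge
- rack: fixed beech rack, 84 mm (x) by 152 mm (y) by 46 mm tall. Four parallel slots run along its x at y = -57, -19, +19 and +57 mm, each 10 mm wide, 76 mm long and 34 mm deep, their floors 12 mm above the bench; three slots hold a blank. Thin rails close the slot ends up to 26 mm above the bench. Origin: centre of its underside
- drill: fixed horizontal bead-drilling machine, grey bed 130 mm (x) by 370 mm (y), 18 mm thick (y from -320 to +50 mm); aluminium drilling jig near its +y end, then chuck, headstock and motor (to 94 mm above the bench) towards -y; feed lever with black ball on its -x side, to 100 mm high, 105 to 140 mm from the jig. Origin: on the bench, straight below the middle of the jig slot; z up
- stop (a point): centre of the hard stop, midway between the tops of the two stop pads, 50 mm above the bench; axes as the machine. The jig slot above it: 47 mm along x, 11 mm along y, walls to 92 mm above the bench, then a 45 degree lead-in flaring 7 mm each side, to 100 mm. The blank goes in with its width along x, either way round; seated, its top is 140 mm above the bench
- stop_pads: two fixed steel rest pads on the floor of the jig's slot, each 14 mm (x) by 11 mm (y), centred 15.5 mm to either side of the lift pin along x; their flat tops (50 mm above the bench) are the hard stop. Origin: between them, 5 mm below their tops
- lift_pin (a joint): travel of the sprung lift pin (9 mm thick, upright, in the middle of the slot): 0 = free, its tip 18 mm above the stop pads; 0.018 = pressed level with the pads. It pushes up with about 3 N when first touched, rising evenly to about 8.4 N at 0.018, so that a blank merely let go stays up on the pin
- lentil: blue lentil-shaped bead, 35 mm across, 14 mm thick, lying flat, bystander. Origin: centre of its underside
- round_pendant: finished round pendant, 52 mm across, 7 mm thick, lying flat, bystander. Origin: centre of its underside
- water_bottle: small clear bottle of drilling water, 48 mm across, 110 mm tall, bystander. Origin: centre of its underside
- pin_vice: small hand pin vice lying along its x, 120 mm long, 13 mm thick, bystander. Origin: under the middle of its handle
There are look-alikes about, which are no part of the job. Of the things that look like the rack, take the one that is farthest from the robot's base at the start.

How it is judged:
By the outcome, as a careful person would: the job done as asked, in the order asked, and still so for the second after the job is handed in, while the arm keeps its last pose, push and grip.
It also fails if it takes over 53 s, if anything falls off the work surface, if the arm or the gripper's body presses on something with over 40 N, if the wrist force passes 120 N, or if a joint passes its speed limit or range.

ROBOT

A 6-joint arm with a two-finger parallel gripper is mounted at the origin on the work surface. World frame = base frame: x ahead of the robot, y to its left, z up, the work surface at z = 0. Lengths are in m, angles in degrees, forces in N, time in s.
With the tool pointing down it reaches from about 0.4 to 0.825 m from the base axis. Payload 7 kg.
Tool frame: the origin (TCP) lies at the centre of the arm's flange, where the gripper is bolted on; the fingertips stand 178 mm ahead of it and the grasp point (between the pads) lies 159 mm ahead of it (tip_reach is the distance from the TCP to the fingertips, in m); z points along the fingers, y is the line along which they close (so a half turn about z gives the same grasp; the last joint's range is limited). The gripper opens to 88 mm and grips with 3 to 60 N. Pads are 19 mm wide; open, the fingers measure 130 mm over their backs; the gripper's body (78 mm by 193 mm) begins 47 mm behind the grasp point.
Start: joints at [-56.201, 20.546, 0.682, 0, -70.136, -16.507], TCP at [0.201, -0.644, 0.405] pointing down, gripper open.
Joint ranges: [-176.03, 176.03], [-82.01, 121.73], [-58.28, 71.71], [-173.87, 95.51], [-174.79, -0.11], [-173.66, 173.66]. Speed limits (degrees/s): [136.94, 136.94, 172.46, 180, 180, 180].

INTERFACE

Orientations are given as [roll, pitch, yaw] about the fixed x, y, z axes, in that order (R = Rz(yaw) Ry(pitch) Rx(roll)).
In Python, from plant import * gives the robot as it stands.
- The arm moves only by the shell command python3 -m handwheel 'ROWS'. ROWS is JSON, a list of rows, each a list of 7 numbers: the opening, from -1 (shut) to 1 (fully open), then the shift along the tool's x, y, z as a fraction of full scale, then the turn, a rotation vector about the tool's x, y, z as a fraction of full scale. A call has 1 to 5 rows; each row shifts and turns the commanded pose from where the row before left it, along the tool's axes as they then stand; what a row does not reach is not made up. Full scale, the value 1, is 0.025 m for a shift and 6 degrees for a turn. A row lasts 1/8 s, in which the tool goes at most 62.5 mm and 10.7 degrees, less where a joint would pass 70% of its speed; a pose out of reach is approached as far as the arm can. A call with a number of a shift or a turn outside -1 to 1 is refused whole. A call with a gripper value outside its range is refused whole. The fingers move at their own pace and stop on an object; the grip force is fixed at half the most. Time passes only in rows, so rows that do not move let the fingers close. It gives the time, the measured TCP pose, the force, the opening and the grip force at its end, in the units of the state.
- get_obs(): the state, without advancing time (a new reading comes with each control period).
- snapshot(name): name is "side" or "top"; returns a dict with "color" (400x640x3 uint8, red, green, blue), "fx", "fy", "cx", "cy" (pixels), "k1" (the pictures are not rectified: a ray, as slopes to the right and down, at radius r is drawn at 1 + k1 r^2 times it, then the intrinsics apply), "R" (3x3) and "t" (3): a world point X has camera coordinates R X + t. Camera axes: x right, y down, z forward; pixel columns grow to the right and rows downward; lengths in m; the calibration is good to about 2 mm. A picture is of the moment at which its call begins. There is no depth.
- close_job(): hands the job in; it is judged then, once.
The state is a dict: "clock": time; "joint_pos": joint angles; "qvel": joint speeds; "tau": joint torques, N m; "tool_pos": TCP position; "orientation": TCP orientation; "force": force on the tool from outside, world axes, zero at the start; "moment": the same for the moment, N m; "opening": finger opening in m; "gripper_force": force on a finger pad.
Only numpy, scipy, OpenCV 4.12 (cv2) and the standard library are available. Lean on these libraries where they do the work, as an engineer would, in place of code of your own. Each camera call takes 0.05 s, during which the arm holds its last target. There are 200 camera calls.

## Working session

There is one attempt and no reset: what is moved stays moved. The work goes in short steps, Python scripts to look and compute and a shell command to move; the robot and the scene stay as the last step left them, time stands still between calls to the robot, and variables do not carry over. Pictures are saved under pics/ and viewed, at most 10 in all, crops included, and the job is handed in when it is done.

```bash
mkdir -p pics
cat > h.py <<'E'
from plant import *
import numpy as np, cv2
def snap(n,f):
    s=snapshot(n); cv2.imwrite(f'pics/{f}.png',s['color'][:,:,::-1]); np.save(f'pics/{f}.npy',s,allow_pickle=True); return s
def load(f): return np.load(f'pics/{f}.npy',allow_pickle=True).item()
def ray(s,u,v):
    K=np.array([[s['fx'],0,s['cx']],[0,s['fy'],s['cy']],[0,0,1.]])
    p=cv2.undistortPoints(np.array([[[u,v]]],float),K,np.array([s['k1'],0,0,0.]))[0,0]
    R=np.array(s['R']);t=np.array(s['t'])
    return -R.T@t, R.T@np.array([p[0],p[1],1])
def onz(s,u,v,z):
    o,d=ray(s,u,v); return o+d*(z-o[2])/d[2]
def tri(s1,p1,s2,p2):
    o1,d1=ray(s1,*p1);o2,d2=ray(s2,*p2)
    k=np.linalg.lstsq(np.stack([d1,-d2],1),o2-o1,rcond=None)[0]
    a,b=o1+k[0]*d1,o2+k[1]*d2
    return (a+b)/2,np.linalg.norm(a-b)
def proj(s,X):
    R=np.array(s['R']);t=np.array(s['t']);K=np.array([[s['fx'],0,s['cx']],[0,s['fy'],s['cy']],[0,0,1.]])
    return cv2.projectPoints(np.array([X],float),cv2.Rodrigues(R)[0],t,K,np.array([s['k1'],0,0,0.]))[0][0,0]
E
python3 - <<'E'
from h import *
np.set_printoptions(precision=4,suppress=True)
for n in('side','top'):
    s=snap(n,n+'0'); print(n,s['fx'],s['k1'],-np.array(s['R']).T@s['t'],np.array(s['R'])[2])
print(get_obs())
E
```

```text
side 416.0051877815591 -0.00018679199673770033 [0.1581 0.6311 0.593 ] [ 0.3745 -0.7101 -0.5963]
top 393.66535142721193 0.0008708466486176976 [0.4044 0.0433 1.0878] [ 0.0872 -0.0076 -0.9962]
{'clock': 0.1, 'joint_pos': array([-56.2   ,  20.5885,   0.6392,  -0.0178, -70.1359, -16.5059]), 'qvel': array([ 0.1385, -0.0933,  0.2006, -0.0461, -0.0536,  0.0357]), 'tau': array([ -0.0024, -58.4163,  29.3752,   7.0156,   0.0102,  -0.0001]), 'tool_pos': array([ 0.2006, -0.6443,  0.4038]), 'orientation': array([ 179.9136,   -0.0082, -162.7119]), 'force': array([-0.1491,  0.1683,  0.7489]), 'moment': array([-0.0713,  0.0273, -0.0229]), 'gripper_force': 0.0, 'opening': 0.08730439209496138}
```

View pics/side0.png

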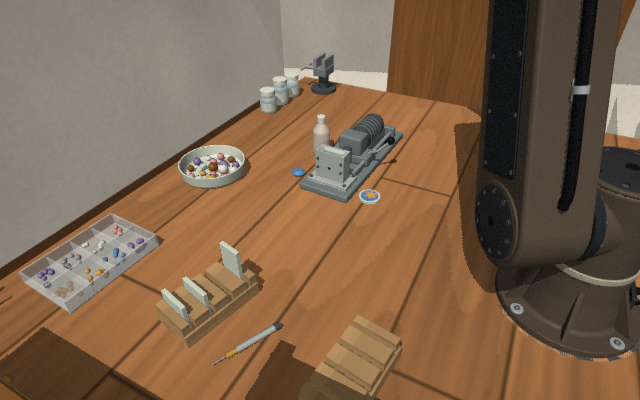

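View pics/top0.png

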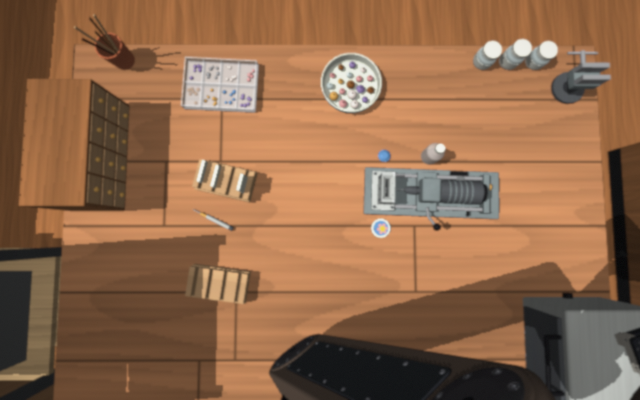

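The side view shows the loaded rack around (208,298) with the tall pendant at (231,260), and the jig at (333,167). In the top view the rack is at (226,180), with the pendant in its right-hand slot near (243,183), and the jig at about (384,187). The far, loaded rack is the one to use. Next I'll enlarge both areas.

Run:
```python
from h import *
S=load('side0');T=load('top0')
def c(s,x,y,w,h): return cv2.resize(s['color'][y:y+h,x:x+w,::-1],(400,300),interpolation=cv2.INTER_CUBIC)
m=np.vstack([np.hstack([c(S,180,230,100,75),c(S,295,130,80,60)]),np.hstack([c(T,190,155,80,60),c(T,360,160,80,60)])])
cv2.imwrite('pics/m.png',m)
```

```text
(no output)
```

View pics/m.png

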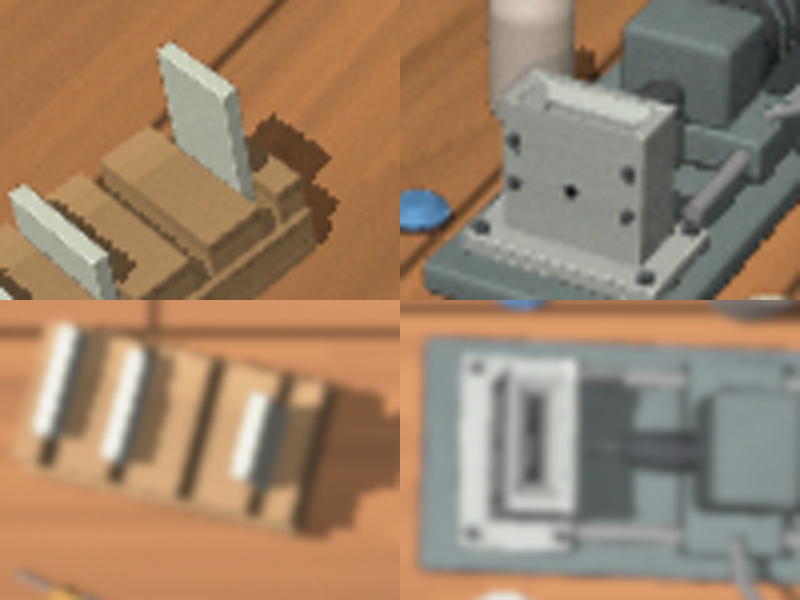

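The enlargements show the pendant's top face clearly in both views, centred in the crop at (203,69) side and (251,437) top. The jig's rim and mouth are visible too, with mouth centres at (589,106) and (535,435). I'll triangulate these now.

Run:
```python
from h import *
np.set_printoptions(precision=4,suppress=True)
S=load('side0');T=load('top0')
def sd(p,o,k): return (o[0]+(p[0]+.5)/k-.5,o[1]+(p[1]+.5)/k-.5)
R=lambda p:sd(p,(180,230),4); J=lambda p:sd((p[0]-400,p[1]),(295,130),5)
tr=lambda p:sd((p[0],p[1]-300),(190,155),5); tj=lambda p:sd((p[0]-400,p[1]-300),(360,160),5)
print('pend top',tri(S,R((203,69)),T,tr((251,437))))
print('jig mouth',tri(S,J((589,106)),T,tj((535,435))))
print('jig rim side z=.1',[onz(S,*J(p),.1)[:2] for p in((505,103),(537,68),(675,106),(640,148),(589,106))])
print('pend side z=.102',[onz(S,*R(p),.102)[:2] for p in((160,48),(172,42),(245,88),(235,97))])
hsv=cv2.cvtColor(T['color'],cv2.COLOR_RGB2HSV)
m=((hsv[...,1]<60)&(hsv[...,2]>140)).astype(np.uint8); 
m2=np.zeros_like(m); m2[155:205,190:262]=m[155:205,190:262]
n,l,st,c=cv2.connectedComponentsWithStats(m2)
for i in range(1,n):
    if st[i,4]<20: continue
    for z in(.102,.068):
        P=np.array([onz(T,u,v,z)[:2] for v,u in np.argwhere(l==i)])
        w,V=np.linalg.eigh(np.cov(P.T)); d=V[:,1]
        print('blank',st[i,4],c[i],z,P.mean(0),'dir',np.degrees(np.arctan2(d[1],d[0]))%180,'len',np.sqrt(12*w))
# bed + jig in top
m=((hsv[...,1]<75)&(hsv[...,0]>70)).astype(np.uint8); m2=m*0; m2[164:222,360:502]=m[164:222,360:502]
cs=max(cv2.findContours(m2,0,1)[0],key=cv2.contourArea)
P=np.array([onz(T,*p[0],.018)[:2] for p in cs],np.float32); print('bed',cv2.minAreaRect(P))
```

```text
pend top (array([0.5349, 0.2445, 0.1011]), np.float64(0.0005716092752502889))
jig mouth (array([ 0.5233, -0.1264,  0.0988]), np.float64(0.0006052125560801661))
jig rim side z=.1 [array([ 0.5582, -0.1093]), array([ 0.56  , -0.1454]), array([ 0.4865, -0.1428]), array([ 0.4853, -0.1017]), array([ 0.5221, -0.1246])]
pend side z=.102 [array([0.5585, 0.243 ]), array([0.5563, 0.2376]), array([0.5112, 0.2462]), array([0.5117, 0.2525])]
blank 96 [200.6354 170.3333] 0.102 [0.5647 0.3436] dir 166.67527206437217 len [0.0109 0.056 ]
blank 96 [200.6354 170.3333] 0.068 [0.5703 0.354 ] dir 166.67527206437217 len [0.0113 0.0579]
blank 97 [214.1753 175.5361] 0.102 [0.5515 0.3092] dir 166.725474815347 len [0.0108 0.0572]
blank 97 [214.1753 175.5361] 0.068 [0.5566 0.3184] dir 166.725474815347 len [0.0112 0.0591]
blank 76 [239.4605 181.7237] 0.102 [0.5357 0.2453] dir 166.7030310683692 len [0.0109 0.0443]
blank 76 [239.4605 181.7237] 0.068 [0.5403 0.2523] dir 166.7030310683692 len [0.0113 0.0458]
bed ((0.5163291692733765, -0.2618725895881653), (0.3616851568222046, 0.12270697951316833), 87.76213836669922)
```

The pendant's top centre is at (0.5355, 0.245, 0.102), width direction 166.7°. That matches the expected 12+90 mm. The jig mouth measures (0.523, -0.126, 0.099), expected z 0.100. I'll move above the pendant.

```bash
python3 -m handwheel '[[0,-1,0.6,0,0,0,0],[0,-1,0.6,0,0,0,0],[0,-1,0.6,0,0,0,0],[0,-1,0.6,0,0,0,0],[0,-1,0.6,0,0,0,0]]'
python3 -m handwheel '[[0,-1,0.6,0,0,0,0],[0,-1,0.6,0,0,0,0],[0,-1,0.6,0,0,0,0],[0,-1,0.6,0,0,0,0],[0,-1,0.6,0,0,0,0]]'
```

```text
clock: 0.72
tool_pos: [0.2982, -0.5349, 0.4043]
orientation: [180.0, -0.0, -162.7]
force: [0.5, -1.2, 0.4]
opening: 0.0456
gripper_force: 0.0
clock: 1.35
tool_pos: [0.3952, -0.4261, 0.4043]
orientation: [180.0, -0.0, -162.7]
force: [0.5, 0.1, -0.5]
opening: 0.0439
gripper_force: 0.0
```

Moves behave as expected.

```bash
python3 -m handwheel '[[0,-1,0.6,0,0,0,0],[0,-1,0.6,0,0,0,0],[0,-0.5,1,0,0,0,0],[0,-0.5,1,0,0,0,0],[0,-0.5,1,0,0,0,0]]'
python3 -m handwheel '[[0,-0.5,1,0,0,0,0],[0,-0.5,1,0,0,0,0],[0,-0.5,1,0,0,0,0],[0,-0.5,1,0,0,0,0],[0,-0.5,1,0,0,0,0]]'
python3 -m handwheel '[[0,-0.5,1,0,0,0,0],[0,-0.5,1,0,0,0,0],[0,-0.5,1,0,0,0,0],[0,-0.5,1,0,0,0,0],[0,-0.5,1,0,0,0,0]]'
python3 -m handwheel '[[0,-0.5,1,0,0,0,0],[0,-0.5,1,0,0,0,0],[0,-0.5,1,0,0,0,0],[0,-0.5,1,0,0,0,0],[0,-0.5,1,0,0,0,0]]'
python3 -m handwheel '[[0,-0.5,1,0,0,0,0],[0,-0.5,1,0,0,0,0],[0,-0.5,1,0,0,0,0],[0,-0.5,1,0,0,0,0]]'
python3 -m handwheel '[[0,0,0,0.8,0,0,1],[0,0,0,0.8,0,0,1],[0,0,0,0.8,0,0,1],[0,0,0,0.8,0,0,1],[0,0,0,0.2,0,0,1]]'
python3 -m handwheel '[[0,0,0,0,0,0,0.1],[0,0,0,0,0,0,0]]'; python3 -c "
from plant import *;print(get_obs()['joint_pos'])"
```

```text
clock: 1.98
tool_pos: [0.4471, -0.2997, 0.4043]
orientation: [180.0, -0.0, -162.7]
force: [0.3, -0.3, -0.4]
opening: 0.0438
gripper_force: 0.0
clock: 2.6
tool_pos: [0.4695, -0.1618, 0.4044]
orientation: [180.0, -0.0, -162.7]
force: [-0.4, -0.0, -1.1]
opening: 0.044
gripper_force: 0.0
clock: 3.22
tool_pos: [0.492, -0.0239, 0.4044]
orientation: [180.0, -0.0, -162.7]
force: [0.8, -0.0, -0.6]
opening: 0.044
gripper_force: 0.0
clock: 3.85
tool_pos: [0.5145, 0.114, 0.4044]
orientation: [180.0, -0.0, -162.7]
force: [0.2, -0.9, 0.5]
opening: 0.044
gripper_force: 0.0
clock: 4.35
tool_pos: [0.5328, 0.2248, 0.4045]
orientation: [-180.0, -0.0, -162.7]
force: [0.2, -0.1, -0.1]
opening: 0.0441
gripper_force: 0.0
clock: 4.97
tool_pos: [0.5324, 0.2239, 0.318]
orientation: [-179.9, -0.1, 167.1]
force: [-0.2, -0.2, 0.5]
opening: 0.0442
gripper_force: 0.0
clock: 5.22
tool_pos: [0.5329, 0.2239, 0.32]
orientation: [180.0, 0.0, 166.8]
force: [0.3, 0.0, -0.7]
opening: 0.0439
gripper_force: 0.0
[ 4.21746777e+01  1.54672643e+01 -1.84557788e+01  8.39249597e-03
 -5.60490673e+01 -1.45359115e+02]
```

```bash
python3 -m handwheel '[[0,0.09,0.85,0.4,0,0,0],[0,0,0,0.4,0,0,0],[0,0,0,0,0,0,0]]'
python3 - <<'E'
from h import *
S=snap('side','side1');T=snap('top','top1')
def c(s,x,y,w,h): return cv2.resize(s['color'][y:y+h,x:x+w,::-1],(400,300),interpolation=cv2.INTER_CUBIC)
cv2.imwrite('pics/m1.png',np.hstack([c(S,180,200,100,75),c(T,190,155,80,60)]))
o=get_obs();print(o['tool_pos'])
E
```

```text
clock: 5.6
tool_pos: [0.535, 0.2448, 0.2984]
orientation: [-179.9, -0.1, 166.7]
force: [0.3, -0.2, 0.3]
opening: 0.0438
gripper_force: 0.0
[0.53530996 0.24465655 0.29953814]
```

View pics/m1.png

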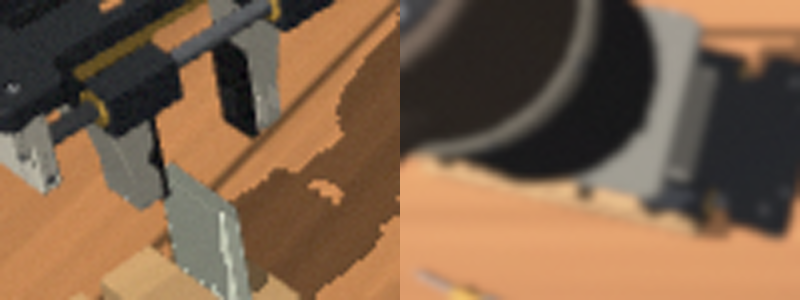

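The side crop shows the open fingers straddling the pendant top: left fingertip near (150,205), right near (260,135), pendant top near (200,190). The top view is hidden by the arm. Next: descend and grip.

```bash
python3 -m handwheel '[[0,0,0.02,0.7,0,0,0],[0,0,0,0.7,0,0,0],[0,0,0,0.7,0,0,0],[0,0,0,0,0,0,0]]'
python3 -m handwheel '[[-1,0,0,0,0,0,0],[-1,0,0,0,0,0,0],[-1,0,0,0,0,0,0],[-1,0,0,0,0,0,0],[-1,0,0,0,0,0,0]]'
```

```text
clock: 6.2
tool_pos: [0.5352, 0.2447, 0.2464]
orientation: [-179.9, -0.1, 166.7]
force: [-0.3, 0.5, -0.5]
opening: 0.0441
gripper_force: 0.0
clock: 6.82
tool_pos: [0.5355, 0.2453, 0.2474]
orientation: [180.0, 0.0, 166.7]
force: [-0.2, 0.4, 1.1]
opening: 0.0077
gripper_force: 30.0
```

```bash
python3 -m handwheel '[[-1,0,0,-0.3,0,0,0],[-1,0,0,-0.4,0,0,0],[-1,0,0,-0.5,0,0,0],[-1,0,0,-0.6,0,0,0],[-1,0,0,-0.7,0,0,0]]'
python3 -m handwheel '[[-1,0,0,-0.8,0,0,0],[-1,0,0,-0.8,0,0,0],[-1,0,0,-0.5,0,0,0],[-1,0,0,0,0,0,0]]'
```

```text
clock: 7.45
tool_pos: [0.5353, 0.2447, 0.3109]
orientation: [-180.0, -0.0, 166.7]
force: [0.7, 0.3, -1.1]
opening: 0.008
gripper_force: 30.0
clock: 7.95
tool_pos: [0.5355, 0.245, 0.3634]
orientation: [179.9, 0.1, 166.7]
force: [0.1, -0.2, -0.5]
opening: 0.008
gripper_force: 30.0
```

```bash
python3 -m handwheel '[[-1,0,0,0,0,0,-0.9],[-1,0,0,0,0,0,-0.9],[-1,0,-0.5,0,0,0,0],[-1,0,-1,0,0,0,0],[-1,0,-1,0,0,0,0]]'
python3 -m handwheel '[[-1,0,-1,0,0,0,0],[-1,0,-1,0,0,0,0],[-1,0,-1,0,0,0,0],[-1,0,-1,0,0,0,0],[-1,0,-1,0,0,0,0]]'
python3 -m handwheel '[[-1,0,-1,0,0,0,0],[-1,0,-1,0,0,0,0],[-1,0,-1,0,0,0,0],[-1,-0.1,-1,0,0,0,0],[-1,0,-1,0,0,0,0]]'
python3 -m handwheel '[[-1,0,-0.9,0,0,0,0],[-1,0,-0.5,0,0,0,0],[-1,0,0,0,0,0,0],[-1,0,0,0,0,0,0]]'
python3 - <<'E'
from h import *
S=snap('side','side2');T=snap('top','top2')
def c(s,x,y,w,h): return cv2.resize(s['color'][y:y+h,x:x+w,::-1],(400,500),interpolation=cv2.INTER_CUBIC)
cv2.imwrite('pics/m2.png',np.hstack([c(S,295,90,80,100),c(T,350,130,80,100)]))
o=get_obs();print(o['tool_pos'],o['orientation'])
E
```

```text
clock: 8.57
tool_pos: [0.5324, 0.1807, 0.3619]
orientation: [-180.0, -0.0, 177.4]
force: [1.0, -0.5, -1.4]
opening: 0.0078
gripper_force: 30.0
clock: 9.2
tool_pos: [0.5268, 0.0556, 0.3624]
orientation: [180.0, 0.0, 177.4]
force: [0.2, -0.3, -1.5]
opening: 0.0076
gripper_force: 30.0
clock: 9.82
tool_pos: [0.5236, -0.0692, 0.3624]
orientation: [180.0, 0.0, 177.4]
force: [-0.0, 0.4, -1.7]
opening: 0.0077
gripper_force: 30.0
clock: 10.32
tool_pos: [0.5226, -0.1021, 0.3622]
orientation: [180.0, 0.0, 177.5]
force: [0.4, -0.1, -0.5]
opening: 0.0075
gripper_force: 30.0
[ 0.52277186 -0.10172729  0.3621865 ] [1.79994582e+02 4.29577056e-03 1.77520955e+02]
```

View pics/m2.png

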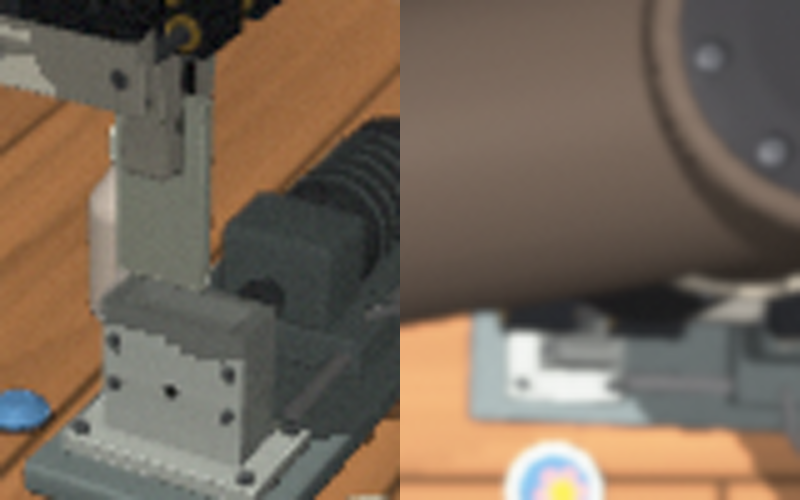

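The side crop shows the pendant hanging straight above and slightly in front (+y) of the jig, with bottom corners at (117,272) and about (192,287). The arm hides the top view of the mouth. I'll compute the relative offset.

Run:
```python
from h import *
np.set_printoptions(precision=4,suppress=True)
S=load('side2')
f=lambda p:(295+(p[0]+.5)/5-.5,90+(p[1]+.5)/5-.5)
print([onz(S,*f(p),.1275)[:2] for p in((117,272),(192,287),(206,280))])
# expected corners: near(+y) face left(+x), right(-x), far right, for pendant centred on grasp
a=np.radians(-2.5);ux=np.array([np.cos(a),np.sin(a),0]);uy=np.array([-ux[1],ux[0],0])
c=np.array([.5228,-.1017,.1275])
for i,j in((1,1),(-1,1),(-1,-1)):
    p=proj(S,c+i*.022*ux+j*.004*uy); print((c+i*.022*ux+j*.004*uy)[:2],(p-[295,90]+.5)*5-.5)
# jig outer rim crop coordinates in m2 (z=.1)
for p in((105,303),(137,272),(275,308),(240,352)):print('rim',onz(S,*f(p),.1)[:2])
c=np.array([.5228,-.126,.1])
for i,j in((1,1),(1,-1),(-1,-1),(-1,1)):
    p=proj(S,c+i*.037*ux+j*.02*uy); print((p-[295,90]+.5)*5-.5)
# lines of bed edges in top0 -> yaw
T=load('top0'); h=cv2.cvtColor(T['color'],cv2.COLOR_RGB2HSV); m=((h[...,1]<75)&(h[...,0]>70)).astype(np.uint8)
up=[];lo=[]
for u in range(370,495,2):
    v=np.flatnonzero(m[160:224,u])+160; lo.append(onz(T,u,v.max(),.018)[:2])
lo=np.array(lo); k=np.polyfit(lo[:,1],lo[:,0],1); r=lo[:,0]-np.polyval(k,lo[:,1]); g=abs(r)<.004;k=np.polyfit(lo[g,1],lo[g,0],1);print('bed edge yaw',-np.degrees(np.arctan(k[0])),g.sum(),len(g))
```

```text
[array([ 0.5439, -0.0948]), array([ 0.5079, -0.098 ]), array([ 0.5051, -0.1064])]
[ 0.545  -0.0987] [119.0183 267.6615]
[ 0.501  -0.0967] [204.7423 291.8035]
[ 0.5006 -0.1047] [213.243  283.9353]
rim [ 0.5582 -0.1093]
rim [ 0.5582 -0.142 ]
rim [ 0.4857 -0.1411]
rim [ 0.4838 -0.0986]
[ 98.6053 303.4355]
[141.1335 266.4797]
[279.4    305.1894]
[239.5955 344.467 ]
bed edge yaw -1.5863187171483846 26 63
```

The pendant and jig rim show the same image bias, so the relative estimate holds. I'll centre over the mouth, go down just above it and check.

```bash
python3 -m handwheel '[[-1,-0.04,-0.5,0,0,0,0],[-1,0,-0.47,0,0,0,0],[-1,0,0,0.4,0,0,0],[-1,0,0,0.4,0,0,0],[-1,0,0,0,0,0,0]]'
python3 - <<'E'
from h import *
S=snap('side','side3')
cv2.imwrite('pics/m3.png',cv2.resize(S['color'][110:170,300:370,::-1],(700,600),interpolation=cv2.INTER_CUBIC))
o=get_obs();print(o['tool_pos'],o['orientation'])
E
```

```text
clock: 11.05
tool_pos: [0.5223, -0.1264, 0.3408]
orientation: [-180.0, -0.1, 177.5]
force: [-0.5, 0.0, -1.3]
opening: 0.0077
gripper_force: 30.0
[ 0.52255093 -0.12631777  0.34144673] [-1.79988149e+02 -8.44357815e-02  1.77498768e+02]
```

View pics/m3.png

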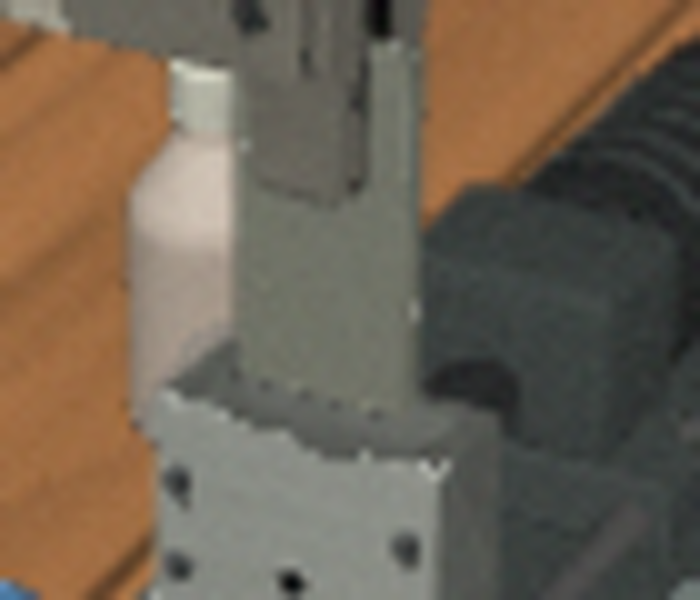

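The pendant (columns 240–420, lower edge near row 400) is centred over the mouth, between the near rim (155–440) and far rim (225–500). I'll lower it in, watching the forces.

```bash
python3 -m handwheel '[[-1,0,0,0.2,0,0,0],[-1,0,0,0.2,0,0,0],[-1,0,0,0,0,0,0]]'
python3 -m handwheel '[[-1,0,0,0.2,0,0,0],[-1,0,0,0.2,0,0,0],[-1,0,0,0,0,0,0]]'
```

```text
clock: 11.48
tool_pos: [0.5225, -0.1263, 0.3317]
orientation: [-180.0, -0.0, 177.5]
force: [0.2, -0.7, -1.3]
opening: 0.0079
gripper_force: 30.0
clock: 11.85
tool_pos: [0.5225, -0.1266, 0.3216]
orientation: [-180.0, -0.1, 177.5]
force: [0.2, -1.7, -1.8]
opening: 0.0071
gripper_force: 30.0
```

```bash
python3 -m handwheel '[[-1,0,0,0.2,0,0,0],[-1,0,0,0.2,0,0,0],[-1,0,0,0,0,0,0]]'
python3 - <<'E'
from h import *
import numpy as np
np.set_printoptions(precision=2,suppress=True)
o=get_obs();print(o['force'],o['moment'])
E
```

```text
clock: 12.22
tool_pos: [0.5226, -0.1266, 0.3115]
orientation: [-180.0, -0.0, 177.5]
force: [1.5, -4.6, -3.6]
opening: 0.0081
gripper_force: 30.0
[ 1.46 -4.61 -3.57] [-1.45 -0.29  0.03]
```

```bash
python3 -m handwheel '[[-1,0,-0.04,0,0,0,0],[-1,0,0,0,0,0,0],[-1,0,0,0,0,0,0]]'
python3 - <<'E'
from h import *
np.set_printoptions(precision=2,suppress=True)
o=get_obs();print(o['force'],o['moment'])
E
```

```text
clock: 12.6
tool_pos: [0.5227, -0.1273, 0.3123]
orientation: [180.0, 0.0, 177.5]
force: [-0.1, 0.4, -0.6]
opening: 0.0078
gripper_force: 30.0
[-0.12  0.38 -0.57] [ 0.03 -0.    0.05]
```

The side load is gone. On to the pin.

```bash
python3 -m handwheel '[[-1,0,-0.02,0.2,0,0,0],[-1,0,0,0.2,0,0,0],[-1,0,0,0,0,0,0]]'
python3 -m handwheel '[[-1,0,0,0.2,0,0,0],[-1,0,0,0.2,0,0,0],[-1,0,0,0,0,0,0]]'
python3 - <<'E'
from h import *
np.set_printoptions(precision=2,suppress=True)
o=get_obs();print(o['force'],o['moment'])
E
```

```text
clock: 12.98
tool_pos: [0.5227, -0.1279, 0.302]
orientation: [-180.0, -0.0, 177.5]
force: [0.2, 0.5, 2.2]
opening: 0.0082
gripper_force: 30.0
clock: 13.35
tool_pos: [0.5227, -0.1279, 0.2921]
orientation: [-180.0, 0.0, 177.5]
force: [-1.6, 1.0, 5.5]
opening: 0.0082
gripper_force: 30.0
[-1.63  1.01  5.47] [0.3  0.45 0.  ]
```

```bash
python3 -m handwheel '[[-1,0.02,0,0.1,0,0,0],[-1,0,0,0.08,0,0,0],[-1,0,0,0,0,0,0]]'
python3 -m handwheel '[[-1,0,0,0.04,0,0,0],[-1,0,0,0,0,0,0]]'
python3 -m handwheel '[[-1,0,0,0.04,0,0,0],[-1,0,0,0,0,0,0]]'
```

```text
clock: 13.72
tool_pos: [0.5225, -0.1279, 0.2881]
orientation: [-180.0, 0.1, 177.5]
force: [-1.5, 1.6, 6.0]
opening: 0.0081
gripper_force: 30.0
clock: 13.98
tool_pos: [0.5225, -0.1279, 0.2872]
orientation: [-180.0, 0.1, 177.5]
force: [-0.8, 0.4, 6.3]
opening: 0.0078
gripper_force: 30.0
clock: 14.22
tool_pos: [0.5225, -0.1279, 0.2863]
orientation: [-180.0, 0.1, 177.5]
force: [-1.1, 1.1, 6.5]
opening: 0.0077
gripper_force: 30.0
```

```bash
python3 -m handwheel '[[-1,0,0,0.04,0,0,0],[-1,0,0,0,0,0,0]]'
python3 -m handwheel '[[-1,0,0,0.03,0,0,0],[-1,0,0,0,0,0,0]]'
python3 -m handwheel '[[-1,0,0,0.03,0,0,0],[-1,0,0,0,0,0,0]]'
```

```text
clock: 14.48
tool_pos: [0.5225, -0.1279, 0.2854]
orientation: [-180.0, 0.1, 177.5]
force: [-0.5, 1.3, 8.0]
opening: 0.0078
gripper_force: 30.0
clock: 14.72
tool_pos: [0.5225, -0.1279, 0.2854]
orientation: [-180.0, 0.1, 177.5]
force: [-3.0, 2.2, 14.5]
opening: 0.0081
gripper_force: 30.0
clock: 14.98
tool_pos: [0.5225, -0.1279, 0.2853]
orientation: [-180.0, 0.1, 177.5]
force: [-6.2, 2.9, 20.4]
opening: 0.0078
gripper_force: 30.0
```

```bash
python3 -m handwheel '[[-1,0.02,0,0,0,0,0],[-1,0,0,0,0,0,0]]'
python3 - <<'E'
from h import *
np.set_printoptions(precision=2,suppress=True)
S=snap('side','side4')
cv2.imwrite('pics/m4.png',cv2.resize(S['color'][110:170,300:370,::-1],(700,600),interpolation=cv2.INTER_CUBIC))
o=get_obs();print(o['force'],o['moment'],o['orientation'],o['tool_pos'])
E
```

```text
clock: 15.22
tool_pos: [0.5223, -0.1279, 0.2854]
orientation: [-180.0, 0.2, 177.5]
force: [-2.9, 2.6, 18.1]
opening: 0.0076
gripper_force: 30.0
[-5.17  2.68 17.94] [ 0.93  1.77 -0.03] [-179.98    0.17  177.54] [ 0.52 -0.13  0.29]
```

View pics/m4.png

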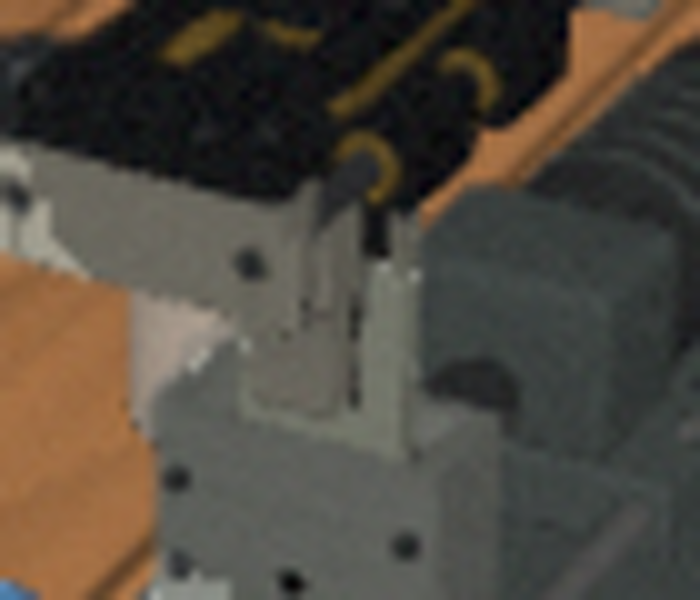

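The blank is down in the jig with its top about 40 mm above the rim, and the hard stop is reached at TCP z 0.2854. The moment (My 1.8) suggests the -x pad carries most of the load, so I'll level it slightly.

```bash
cat > f.py <<'E'
from h import *
np.set_printoptions(precision=2,suppress=True)
o=get_obs();f,m=o['force'],o['moment'];print(f,m,o['orientation'][:2],o['tool_pos'][2],'tip offset x',-(m[1]+.235*f[0])/f[2],'y',(m[0]-.235*f[1])/f[2])
E
python3 -m handwheel '[[-1,0,0,0,0,0.05,0],[-1,0,0,0,0,0,0]]'; python3 f.py
python3 -m handwheel '[[-1,0,0,0,0,0.05,0],[-1,-0.04,0,0,0,0,0],[-1,0,0,0,0,0,0]]'; python3 f.py
```

```text
clock: 15.52
tool_pos: [0.523, -0.1279, 0.2854]
orientation: [-180.0, -0.0, 177.6]
force: [-2.2, 1.7, 15.5]
opening: 0.0077
gripper_force: 30.0
[-2.21  1.73 15.47] [ 0.58  0.59 -0.03] [-179.98   -0.04] 0.28535235225093614 tip offset x -0.004845600529940001 y 0.011494865116317985
clock: 15.9
tool_pos: [0.524, -0.1279, 0.2854]
orientation: [-180.0, -0.3, 177.6]
force: [-0.9, 1.8, 15.7]
opening: 0.0079
gripper_force: 30.0
[-0.86  1.78 15.75] [0.61 0.45 0.01] [-179.98   -0.33] 0.2854300223703953 tip offset x -0.01581252152020121 y 0.012149015261859708
```

The first levelling step was best (tool level, load nearly central). I'll undo the second and press slightly more.

```bash
python3 -m handwheel '[[-1,0.02,0,0,0,-0.04,0],[-1,0,0,0,0,0,0]]'; python3 f.py
python3 -m handwheel '[[-1,0,-0.02,0.02,0,0,0],[-1,0,0,0,0,0,0],[-1,0,0,0,0,0,0]]'; python3 f.py
```

```text
clock: 16.15
tool_pos: [0.5232, -0.1279, 0.2854]
orientation: [-180.0, -0.1, 177.6]
force: [-3.0, 1.4, 16.2]
opening: 0.0076
gripper_force: 30.0
[-2.96  1.43 16.19] [0.69 0.82 0.01] [-179.98   -0.12] 0.2853538669271187 tip offset x -0.007501813253103345 y 0.021976106854737602
clock: 16.52
tool_pos: [0.5232, -0.1281, 0.2853]
orientation: [180.0, -0.1, 177.6]
force: [-4.5, 5.1, 21.1]
opening: 0.0077
gripper_force: 30.0
[-4.54  5.05 21.11] [1.87 1.57 0.05] [180.   -0.1] 0.2853252518660614 tip offset x -0.023758469018701843 y 0.032395706553645494
```

```bash
python3 -m handwheel '[[-1,0.02,0.04,0,0,0,0],[-1,0,0,0,0,0,0],[-1,0,0,0,0,0,0]]'; python3 f.py
```

```text
clock: 16.9
tool_pos: [0.5231, -0.1276, 0.2853]
orientation: [-179.9, -0.1, 177.6]
force: [-2.4, 0.0, 18.0]
opening: 0.0078
gripper_force: 30.0
[-2.43  0.02 18.04] [-0.12  0.79 -0.04] [-179.95   -0.07] 0.2853474753792117 tip offset x -0.011965321487321308 y -0.006786344539932015
```

Seated, level, and held down with about 18 N: roughly 8 N goes into the pin and 10 N onto the pads. Handing in.

```bash
python3 -c "
from plant import *
print(close_job())"
```

```text
the job is handed in; nothing more can be done
None
```

The pendant is in the drilling jig, still gripped and pressed down with about 18 N against the hard stop, and the job was handed in at about 17 s. I read contact with both pads from the force, the moment and the level of the tool, not from a picture of the pads.

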